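Cancel the call left latched on a four-key call box

ROBOT

A 6-joint arm with a two-finger parallel gripper is mounted at the origin on the work surface; the furniture and walls round the work are solid. World frame = base frame: x ahead of the robot, y to its left, z up, the work surface at z = 0. Lengths are in m, angles in degrees, forces in N, time in s.
With the tool pointing down it reaches from about 0.4 to 0.825 m from the base axis. Payload 7 kg.
Tool frame: the origin (TCP) lies midway between the tips of the shut fingers; the grasp point (between the pads) lies 19 mm behind it; z points along the fingers, y is the direction in which the jaws open and shut (so a half turn about z gives the same grasp; the last joint's range is limited). The gripper opens to 88 mm and grips with 3 to 60 N. Pads are 19 mm wide; open, the fingers measure 130 mm over their backs; the gripper's body (78 mm by 193 mm) begins 47 mm behind the grasp point.
Start: joints at [-53.509, 20.546, 0.682, 0, -70.136, -16.507], TCP at [0.231, -0.634, 0.227] pointing down, gripper open.
Joint ranges: [-176.03, 176.03], [-82.01, 121.73], [-58.28, 71.71], [-173.87, 95.51], [-174.79, -0.11], [-173.66, 173.66]. Speed limits (degrees/s): [136.94, 136.94, 172.46, 180, 180, 180].

INTERFACE

Orientations are given as a 3x3 rotation matrix whose columns are the frame's x, y, z axes.
In Python, from rig import robot gives the robot as it stands. Calls block until the motion is done:
- robot.goto(position, orientation): joint-space move of the TCP to a pose.
- robot.servo_line(position, ori=None, speed=0.15): straight line of the TCP; ori=None keeps the orientation; speed is the mean speed in m/s.
- robot.movej(angles): joint-space move.
- robot.move_gripper(opening): opening from 0.0 (shut) to 1.0 (fully open); the grip force is fixed at half the most; returns when the fingers have stopped.
- robot.dwell(seconds).
- robot.ik(position, orientation): joint angles nearest the present ones, or None.
- robot.grab_frame(name): name is "scene" or "side" or "wrist"; returns (picture, depth): 400x640x3 uint8, red, green, blue; 400x640 float32, m along the optical axis (not along the pixel's ray), 0 where there is no reading.
- robot.camera_info(name): a dict with "vfov" (degrees; the focal length in pixels is half the picture's height over the tangent of half this angle, whatever the lens; pixels are square), "cx", "cy" (the principal point, pixels), "k1" (the pictures are not rectified: a ray, as slopes to the right and down, at radius r is drawn at 1 + k1 r^2 times it, then the intrinsics apply), "view" (4x4, takes a point from world to camera coordinates); the wrist camera has in their place "T_tool_cam" (4x4, takes a point from camera to tool coordinates, whose origin is the TCP and whose axes are the flange's). Camera axes: x right, y down, z forward; pixel columns grow to the right and rows downward; lengths in m; the calibration is good to about 2 mm. A picture is of the moment at which its call begins: read the wrist's pose just before it. camera_info takes no time and is no camera call.
A pose or a line that the arm cannot do raises robot.Unreachable and nothing moves.
- robot.job_done(): hands the job in, once; it reports no verdict.
Readings, each from a call of its own:
- robot.read_t(): time.
- robot.read_qpos(): joint angles.
- robot.read_qvel(): joint speeds.
- robot.read_effort(): joint torques, N m.
- robot.read_position(): TCP position.
- robot.read_tcp_rot(): TCP orientation.
- robot.read_force(): force on the tool from outside, world axes, zero at the start.
- robot.read_ft_torque(): the same for the moment, N m.
- robot.read_grip_width(): opening from 0.0 (shut) to 1.0 (fully open).
Only numpy, scipy, OpenCV 4.12 (cv2) and the standard library are available. Lean on these libraries where they do the work, as an engineer would, in place of code of your own. Each camera call takes 0.05 s, during which the arm holds its last target.

TASK

One of the four push-push keys on the grey call box has been left latched in. Using only the fingertips, tap the four keys lightly one after another, from the left end of the row to the right, to feel which one sits low and firm; then press that key right down and let go, so that it springs back up level with the others. Do not push any other key in, and do not pick up or move the things lying round the box.

Things in the scene. Friction and masses are not known exactly. Their poses are not given: they have to be found in the camera images.
- callbox: Grey flat-topped call box, 118 x 276 x 50 mm, screwed to the bench. Origin: centre of its underside; y along its row of keys (+y to the robot's left), x to its back, z up. Four identical square keys, 60 mm apart, at x = +4 mm and y = +90, +30, -30, -90 mm; a black collar round each key stands 6 mm over the box's top. Turned up to 17 degrees either way.
- key_1: Leftmost key (+y end). All four alike: grey square cap, flat 34 x 34 mm top with a blank white field, sprung up, travel 9.5 mm down. Origin: centre of the top face; 74 mm over the bench when out, 4.5 mm lower when latched. Out: gives from 5 N, 8 N at 6 mm; pushed over 6.5 mm it may catch. Latched: firm below 7 N; pressed to its bottom (10 N; trips about 1 mm before) it springs out on release.
- key_2: Second key from the left, in size and behaviour the same as key_1. Origin: centre of the cap's top face.
- key_3: Third key from the left, in size and behaviour the same as key_1. Origin: centre of the cap's top face.
- key_4: Rightmost key (-y end), in size and behaviour the same as key_1. Origin: centre of the cap's top face.
- marker: Yellow marker pen, 137 mm long, lying in front of the box (robot's side), to be left alone. Origin: middle of its underside.
- knife: Yellow snap-off cutter, 148 mm long, lying near the box's front right corner, to be left alone. Origin: middle of its underside.
- bottle: White dropper bottle, 29 mm across and 80 mm tall, standing to the left of the box, to be left alone. Origin: centre of its underside.
- partsbox: Clear lidded box of small parts, 57 x 77 x 41 mm, to the right of the box, to be left alone. Origin: centre of its underside.
- driver: Screwdriver with red handle, 188 mm long, lying behind the box, to be left alone. Origin: middle of its underside.
- sleeve: White flanged sleeve, 14 x 40 mm, lying to the right of the box, to be left alone. Origin: middle of its underside.

How it is judged:
By the outcome, as a careful person would: the job done as asked, in the order asked, and still so for the second after the job is handed in, with the robot touching nothing.
It also fails if it takes over 51 s, if anything falls off the work surface, if the arm or the gripper's body presses on something with over 40 N, if the wrist force passes 120 N, or if a joint passes its speed limit or range.

## Working session

There is one attempt and no reset: what is moved stays moved. The work goes in short steps, each a Python script; the robot and the scene stay as the last script left them, time stands still between calls to the robot, and variables do not carry over. Pictures are saved under pics/ and viewed, and the job is handed in when it is done.

```bash
ls; mkdir -p pics; python3 - <<'E'
from rig import robot
import cv2,numpy as np
for n in("scene","side"):
    p,d=robot.grab_frame(n); cv2.imwrite(f"pics/{n}0.png",p[:,:,::-1]); np.save(f"pics/{n}0.npy",d)
    print(n,robot.camera_info(n))
print(robot.camera_info("wrist"),robot.read_t(),robot.read_force(),robot.read_tcp_rot(),robot.read_grip_width())
E
```

```text
pics
scene {'vfov': 46.11626197372595, 'cx': 317.79681680935914, 'cy': 199.60282792316033, 'k1': -0.10432555741347838, 'view': array([[ 0.74963568, -0.66176998,  0.01033697, -0.39652998],
       [-0.32256467, -0.37894151, -0.86738421,  0.23625326],
       [ 0.57792593,  0.64688781, -0.49753169,  0.82571555],
       [ 0.        ,  0.        ,  0.        ,  1.        ]])}
side {'vfov': 50.35892740507168, 'cx': 323.7169795237928, 'cy': 196.5544359571381, 'k1': -0.07117102678547936, 'view': array([[-0.36927102, -0.92929294,  0.00731753,  0.18733821],
       [-0.75138787,  0.29392529, -0.59078269,  0.43917969],
       [ 0.54685938, -0.22365723, -0.80679754,  0.61893881],
       [ 0.        ,  0.        ,  0.        ,  1.        ]])}
{'vfov': 59.89881850037809, 'cx': 314.76884886979826, 'cy': 196.2847302075049, 'k1': -0.005006559203004253, 'T_tool_cam': array([[-1.14484428e-03, -9.64524310e-01, -2.63991561e-01,
         7.09083433e-02],
       [ 9.99999151e-01, -9.40064198e-04, -9.02030856e-04,
         1.37268292e-04],
       [ 6.21861674e-04, -2.63992369e-01,  9.64524568e-01,
        -1.58340565e-01],
       [ 0.00000000e+00,  0.00000000e+00,  0.00000000e+00,
         1.00000000e+00]])} 0.1 [-0.73673514  0.04739766  0.31384087] [[-9.39821983e-01 -3.41663908e-01 -6.44143954e-04]
 [-3.41664487e-01  9.39821001e-01  1.36529839e-03]
 [ 1.38906834e-04  1.50321855e-03 -9.99998861e-01]] 1.0014699474997955
```

View pics/scene0.png

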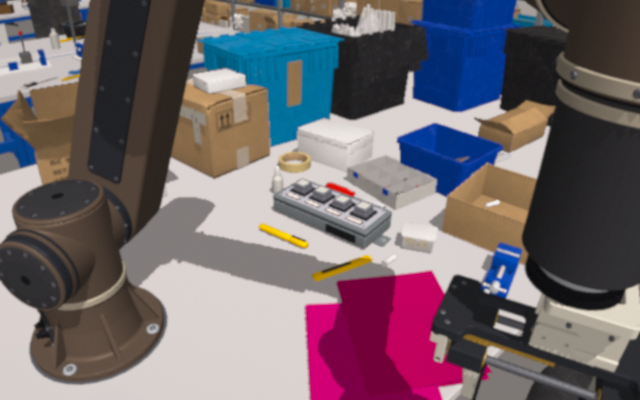

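View pics/side0.png

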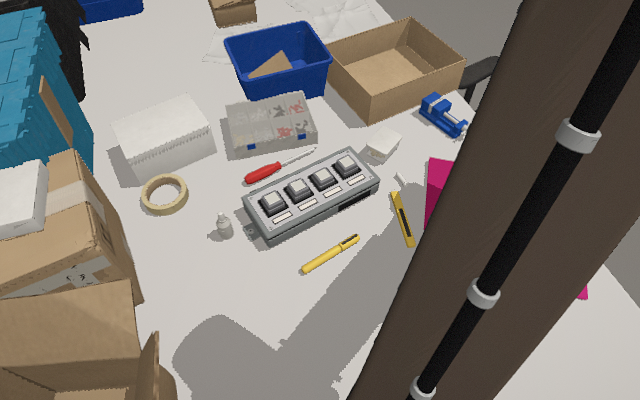

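The side view shows the box, with its four keys at about (272,202), (298,187), (322,177) and (347,163). The bottle is at (224,226). I'll enlarge it.

```bash
cat > h.py <<'E'
import numpy as np,cv2
from rig import robot
def K(ci):
    f=200/np.tan(np.radians(ci['vfov']/2)); return np.array([[f,0,ci['cx']],[0,f,ci['cy']],[0,0,1.]]),np.array([ci['k1'],0,0,0.])
def T_wc(n,pos=None,R=None):
    ci=robot.camera_info(n)
    if n!='wrist': return np.linalg.inv(ci['view'])
    T=np.eye(4);T[:3,:3]=R;T[:3,3]=pos; return T@ci['T_tool_cam']
def rays(n,uv):
    k,d=K(robot.camera_info(n)); s=cv2.undistortPointsIter(np.array(uv,float).reshape(-1,1,2),k,d,None,None,(3,100,1e-12)).reshape(-1,2)
    return np.c_[s,np.ones(len(s))]
def atz(n,uv,z,T=None):
    T=T_wc(n) if T is None else T
    r=rays(n,uv)@T[:3,:3].T; o=T[:3,3]; return o+r*((z-o[2])/r[:,2])[:,None]
def atdepth(n,uv,d,T=None):
    T=T_wc(n) if T is None else T
    return np.array([(T[:3,:3]@(r*d[int(round(v)),int(round(u))]))+T[:3,3] for r,(u,v) in zip(rays(n,uv),uv)])
def proj(n,P,T=None):
    T=T_wc(n) if T is None else T
    k,d=K(robot.camera_info(n)); V=np.linalg.inv(T)
    return cv2.projectPoints(np.array(P,float).reshape(-1,1,3),cv2.Rodrigues(V[:3,:3])[0],V[:3,3],k,d)[0].reshape(-1,2)
E
python3 - <<'E'
from h import *
d=np.load('pics/side0.npy')
uv=[(272,202),(298,187),(322,177),(347,163)]
print(atdepth('side',uv,d)); print(atz('side',uv,.072))
im=cv2.imread('pics/side0.png')[135:255,200:400]; cv2.imwrite('pics/side0c.png',cv2.resize(im,(800,480),interpolation=cv2.INTER_CUBIC))
E
```

```text
[[ 0.54855444  0.09394003  0.07426709]
 [ 0.56802106  0.03275816  0.07016283]
 [ 0.57538676 -0.02266905  0.06901171]
 [ 0.58955902 -0.08530661  0.07169401]]
[[ 0.55017335  0.09364304  0.072     ]
 [ 0.56666495  0.03316094  0.072     ]
 [ 0.57315267 -0.02177441  0.072     ]
 [ 0.58932304 -0.08518669  0.072     ]]
```

View pics/side0c.png

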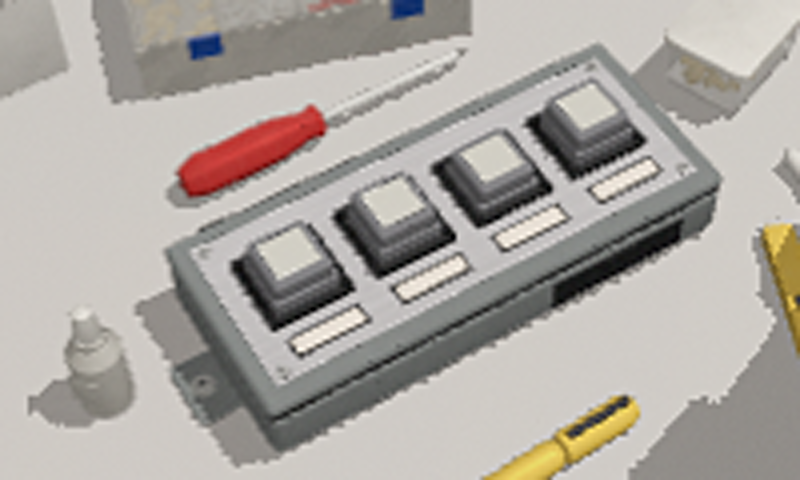

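Side depth puts the key tops at z of about 0.070 to 0.074. The 0.187 m row length suits the 180 mm nominal, and the yaw is about 12°. Next I'll take a wrist view with the fingers shut.

```bash
python3 - <<'E'
from h import *
a=np.radians(12.3)
y=np.array([-np.sin(a),np.cos(a),0]); z=np.array([0,0,-1.]); R=np.c_[np.cross(y,z),y,z]
robot.goto([0.47,-0.015,0.24],R); robot.move_gripper(0.0)
p,Rr=robot.read_position(),robot.read_tcp_rot()
im,d=robot.grab_frame('wrist')
np.savez('pics/w1.npz',p=p,R=Rr,d=d)
cv2.imwrite('pics/w1.png',im[:,:,::-1])
print(robot.read_t(),p,Rr,robot.read_force(),robot.read_grip_width(),robot.read_qpos())
E
```

```text
3.9417 [ 0.46999775 -0.014991    0.23999799] [[-9.77044505e-01 -2.13035289e-01  2.84977178e-06]
 [-2.13035289e-01  9.77044505e-01 -2.12940705e-05]
 [ 1.75203462e-06 -2.14123566e-05 -1.00000000e+00]] [-0.63026241 -0.52634735  0.00172955] 0.0027926517528411494 [ 2.22446476e+01  2.94660227e-01 -2.28651018e+01 -2.39245122e-04
 -6.68380635e+01 -9.99430470e+01]
```

View pics/w1.png

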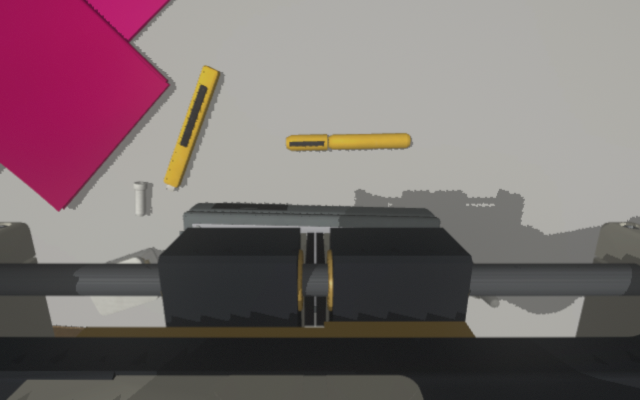

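Image-up points towards the robot. The gripper hides the box from here, leaving only its front edge visible at (310,215), so I'll move the TCP past the box and look back.

```bash
python3 - <<'E'
from h import *
w=np.load('pics/w1.npz'); d=w['d']; print(d[280,[100,180,230,280,305,315,325,350,400,450]], d[[235,250,270,300,320],250])
Rr=w['R']
robot.servo_line([0.665,-0.015,0.25],speed=0.2)
p,Rr=robot.read_position(),robot.read_tcp_rot()
im,d=robot.grab_frame('wrist')
np.savez('pics/w2.npz',p=p,R=Rr,d=d)
cv2.imwrite('pics/w2.png',im[:,:,::-1])
print(robot.read_t(),p,robot.read_force())
E
```

```text
[0.08355866 0.07689591 0.07526726 0.07723823 0.0833864  0.08262358
 0.08340687 0.07575314 0.07558456 0.07535324] [0.08764867 0.07817792 0.0756092  0.0770578  0.07834993]
5.1167 [ 0.66443937 -0.0150677   0.24991512] [-0.90637222  0.20096213  0.85544203]
```

View pics/w2.png

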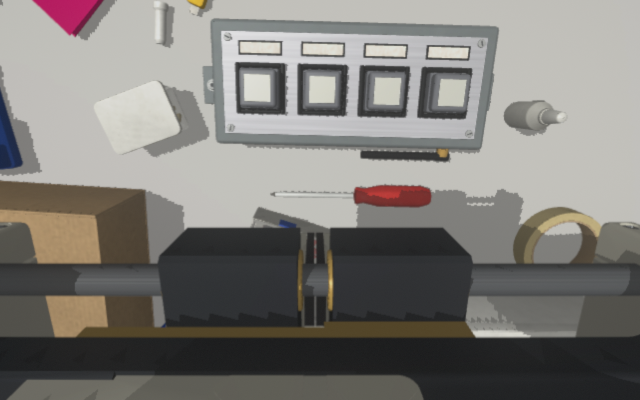

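The whole box is in view, with keys at (258,88), (322,88), (386,90) and (450,92). The right end is key_1, next to the bottle. I'll crop in.

```bash
python3 - <<'E'
import cv2
im=cv2.imread('pics/w2.png')
cv2.imwrite('pics/w2c.png',cv2.resize(im[10:160,200:360],(800,750)[:2],interpolation=cv2.INTER_CUBIC)[:600])
cv2.imwrite('pics/w2d.png',cv2.resize(im[10:160,345:505],(800,750),interpolation=cv2.INTER_CUBIC)[:600])
E
```

```text
(no output)
```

View pics/w2c.png

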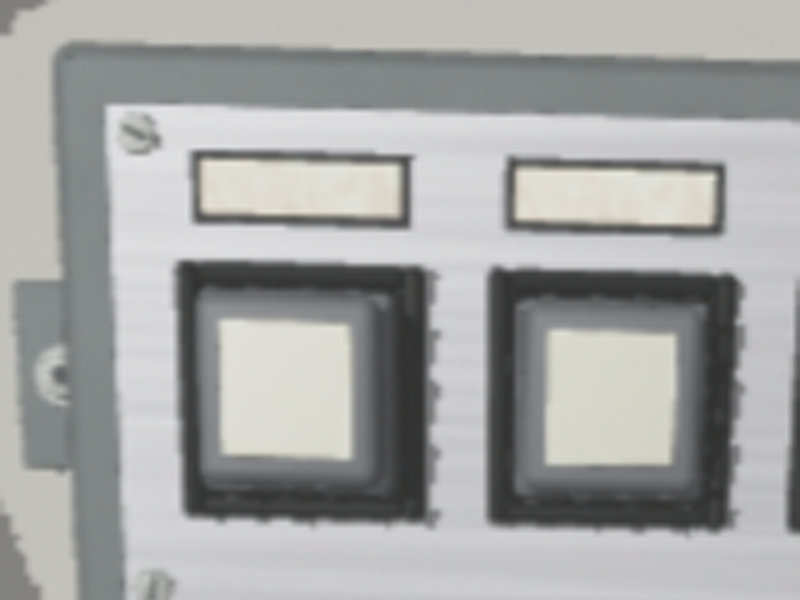

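View pics/w2d.png

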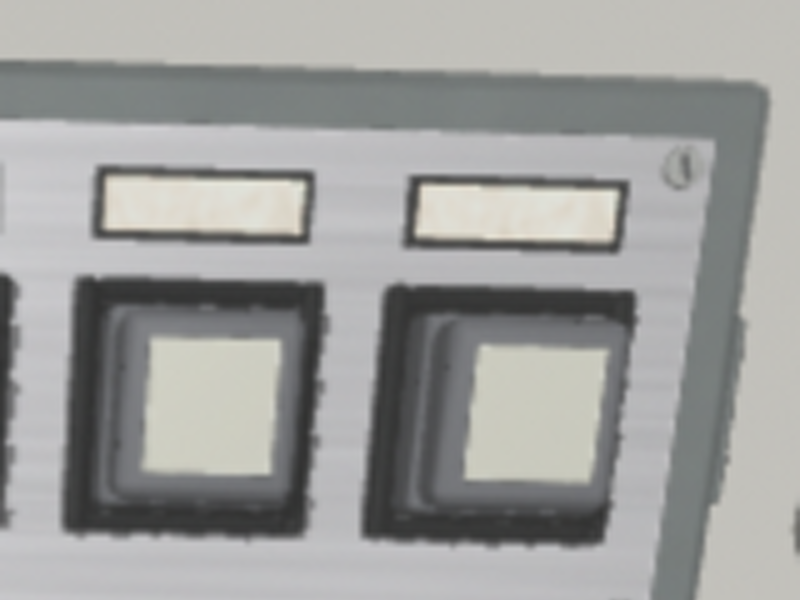

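```bash
python3 - <<'E'
from h import *
w=np.load('pics/w2.npz'); T=T_wc('wrist',w['p'],w['R'])
uv=[(452.2,92.8),(387.2,91.2),(322.2,89.6),(257.2,87.8)]
print(atdepth('wrist',uv,w['d'],T)); P=atz('wrist',uv,.074,T); print(P,np.linalg.norm(np.diff(P,axis=0),axis=1))
d=w['d']
for u,v in uv:
    u=int(u);v=int(v); m=np.median(d[v-8:v+9,u-8:u+9]); 
    dd=d*0+m; print(atdepth('wrist',[(u,v)],dd,T))
# side z-assumed
uvs=[(272.5,197.75),(298,185.5),(322.5,175.5),(347,161.5)]
print(atz('side',uvs,.074))
v=P[0]-P[3]; print(np.degrees(np.arctan2(-v[0],v[1])))
E
```

```text
[[ 0.56076023  0.09212084  0.07434692]
 [ 0.57217367  0.03306781  0.0744929 ]
 [ 0.58331897 -0.02568325  0.06921444]
 [ 0.5945995  -0.0847457   0.07284245]]
[[ 0.56072449  0.09224774  0.074     ]
 [ 0.57213973  0.03316098  0.074     ]
 [ 0.58348611 -0.02574457  0.074     ]
 [ 0.59460144 -0.08455688  0.074     ]] [0.06017934 0.05998836 0.05985348]
[[0.56008805 0.0918409  0.07401221]]
[[0.57201293 0.03292095 0.07406824]]
[[ 0.58286493 -0.02599231  0.07004114]]
[[ 0.59394747 -0.08480704  0.07429916]]
[[ 0.55829082  0.08984192  0.074     ]
 [ 0.56880391  0.03231091  0.074     ]
 [ 0.57498081 -0.02359775  0.074     ]
 [ 0.59162492 -0.08607864  0.074     ]]
10.846790046353792
```

Spacing comes out at 60.0 ±0.2 mm, and depth shows key_3 about 4.5 mm low. Now I'll tap in order from key_1, watching force in small steps.

```bash
cat >> h.py <<'E'
a=np.radians(10.85)
_y=np.array([-np.sin(a),np.cos(a),0]); _z=np.array([0,0,-1.]); RB=np.c_[np.cross(_y,_z),_y,_z]
KEY={1:(.5606,.0921),2:(.5721,.0332),3:(.5833,-.0257),4:(.5946,-.0846)}
def fz(n=3): return np.mean([robot.read_force()[2] for _ in range(n)])
def tap(k,thr=2.5,step=.0005,z0=.077,zmin=.067):
    x,y=KEY[k]; robot.servo_line([x,y,z0],speed=.05); robot.dwell(.15); b=fz(); z=z0; log=[]
    while z>zmin:
        z-=step; robot.servo_line([x,y,z],speed=.01); f=fz()-b
        log.append((round(robot.read_position()[2]*1e3,2),round(f,2)))
        if f>thr: break
    robot.dwell(.1); print('key',k,'base',round(b,2),'hold',round(robot.read_position()[2]*1e3,2),round(fz()-b,2),'t',robot.read_t()); print(log)
    robot.servo_line([x,y,.088],speed=.06); robot.dwell(.1); print('after',round(fz()-b,2),robot.read_t())
E
python3 - <<'E'
from h import *
robot.goto([*KEY[1],.10],RB); print(robot.read_t())
tap(1)
E
```

```text
5.975
key 1 base 0.54 hold 73.73 4.21 t 8.5833
[(np.float64(76.64), np.float64(-0.85)), (np.float64(76.0), np.float64(-0.52)), (np.float64(75.46), np.float64(0.77)), (np.float64(74.97), np.float64(0.05)), (np.float64(74.46), np.float64(-0.61)), (np.float64(73.95), np.float64(0.1)), (np.float64(73.76), np.float64(3.06))]
after -0.89 9.075
```

```bash
python3 - <<'E'
from h import *
for k in (2,3,4):
    robot.servo_line([*KEY[k],.088],RB,speed=.08)
    tap(k)
E
```

```text
key 2 base -0.78 hold 73.74 4.33 t 12.3417
[(np.float64(76.59), np.float64(0.68)), (np.float64(75.99), np.float64(0.89)), (np.float64(75.46), np.float64(0.84)), (np.float64(74.96), np.float64(0.74)), (np.float64(74.43), np.float64(1.2)), (np.float64(73.95), np.float64(0.34)), (np.float64(73.74), np.float64(3.62))]
after 0.2 12.8333
key 3 base 0.49 hold 69.54 3.68 t 18.35
[(np.float64(76.57), np.float64(-0.97)), (np.float64(75.99), np.float64(-0.84)), (np.float64(75.44), np.float64(-1.05)), (np.float64(74.97), np.float64(-0.34)), (np.float64(74.48), np.float64(-0.62)), (np.float64(73.97), np.float64(-0.98)), (np.float64(73.45), np.float64(-0.26)), (np.float64(72.99), np.float64(-0.18)), (np.float64(72.43), np.float64(-0.66)), (np.float64(71.95), np.float64(-0.89)), (np.float64(71.45), np.float64(-1.22)), (np.float64(70.94), np.float64(-0.12)), (np.float64(70.45), np.float64(-1.13)), (np.float64(69.97), np.float64(-0.48)), (np.float64(69.57), np.float64(0.73)), (np.float64(69.53), np.float64(5.57))]
after -0.66 18.9167
key 4 base -0.06 hold 73.38 5.6 t 22.4333
[(np.float64(76.58), np.float64(-0.41)), (np.float64(75.99), np.float64(-0.01)), (np.float64(75.46), np.float64(1.18)), (np.float64(74.95), np.float64(0.67)), (np.float64(74.46), np.float64(0.65)), (np.float64(73.95), np.float64(0.66)), (np.float64(73.77), np.float64(2.15)), (np.float64(73.35), np.float64(5.4))]
after 0.21 22.9333
```

key_3 makes contact at 69.5 mm, against about 73.8 mm for the others, so it's the latched one. I'll press it to its bottom, at about 64.5 mm, and release.

```bash
python3 - <<'E'
from h import *
x,y=KEY[3]
robot.servo_line([x,y,.088],RB,speed=.08); robot.dwell(.15); b=fz()
robot.servo_line([x,y,.0705],speed=.04); z=.0705; log=[]
while z>.0625:
    z-=.0005; robot.servo_line([x,y,z],speed=.012); f=fz()-b
    log.append((float(round(robot.read_position()[2]*1e3,2)),float(round(f,2))))
    if f>18: break
robot.dwell(.2); print(robot.read_position(),fz()-b,log)
robot.servo_line([x,y,.088],speed=.05); robot.dwell(.1); print(fz()-b,robot.read_t())
robot.servo_line([.665,-.015,.25],RB,speed=.2)
p,Rr=robot.read_position(),robot.read_tcp_rot(); im,d=robot.grab_frame('wrist')
cv2.imwrite('pics/w3.png',im[:,:,::-1])
T=T_wc('wrist',p,Rr)
for k in KEY:
    u,v=proj('wrist',[[*KEY[k],.074]],T)[0]; u=int(round(u));v=int(round(v)); m=np.median(d[v-8:v+9,u-8:u+9])
    print(k,u,v,atdepth('wrist',[(u,v)],d*0+m,T))
print(robot.read_t(),robot.read_force())
E
```

```text
[ 0.58349772 -0.0256955   0.06417501] 15.916161127609643 [(69.95, 0.35), (69.48, -0.79), (69.17, 2.28), (69.03, 5.83), (68.69, 7.21), (68.23, 8.1), (67.76, 7.77), (67.28, 7.31), (66.82, 9.07), (66.35, 8.92), (65.88, 8.55), (65.42, 7.98), (64.9, 8.52), (64.45, 9.67), (64.2, 11.17), (64.13, 14.95)]
-0.8452765787775862 29.525
1 450 90 [[0.56096753 0.0917343  0.07418784]]
2 385 90 [[0.5721859  0.03305928 0.07412831]]
3 320 90 [[ 0.5833764  -0.02559013  0.0743931 ]]
4 255 90 [[ 0.59451704 -0.08421134  0.07431961]]
30.6333 [ 0.8341821   0.85596849 -0.17435213]
```

View pics/w3.png

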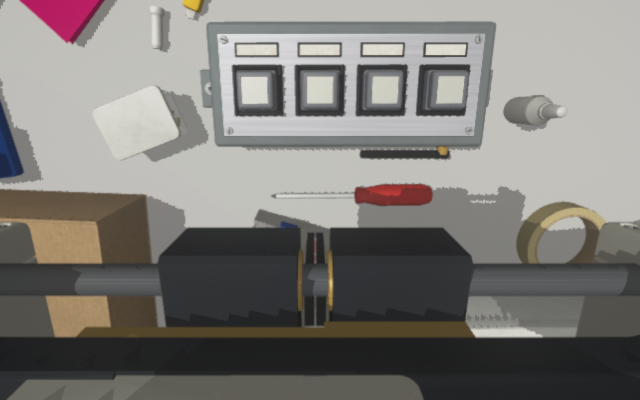

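All four keys at (255..450,90) now measure 74.1 to 74.4 mm, so they're level. The things around the box look undisturbed and the arm is clear.

```bash
python3 -c "
from rig import robot
robot.job_done(); print(robot.read_t())"
```

```text
the job is handed in; nothing more can be done
the job is handed in; nothing more can be done
```

The latched key was key_3, and it is now back up level with the other three. I handed the job in at about 31 s of the 51 s allowed.

- **Tapping:** I tapped keys 1 to 4 from left to right with the fingers shut, using about 4–6 N. Keys 1, 2 and 4 touched at about 73.8 mm. Key_3 touched at 69.5 mm, so it was the one sitting low.
- **Key_4 tap:** This was the firmest on the keys that were out, at 5.6 N. It gave about 0.4 mm, far short of the 6.5 mm at which it might catch.
- **Press:** I pushed key_3 down to its stop at about 64.2 mm, with about 16 N, then let go.
- **Last checks:** Wrist-camera depth put all four caps at 74.1–74.4 mm. In that view the box's surroundings looked unmoved, though the pen and most of the cutter were out of frame. The gripper was about 0.25 m up and touching nothing. No check failed or disagreed.

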